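Balance the wooden beam on the white dome

TASK

Set up the equilibrium demonstration on the school lab bench: pick up the wooden beam with the red centre band and balance it by its middle on top of the white dome, so that it stays there by itself, at rest and nearly level. Set it down on the dome rather than letting it drop, and leave the metal bar and the green flask where they are.

Things in the scene. Friction and masses are not known exactly. Their poses are not given: they have to be found in the camera images.
- beam_center (a point): Loose wooden beam, a plain rectangular bar 180 mm long, 30 mm wide and 20 mm thick, brown with a red band 12 mm wide round its middle, about 80 g, evenly weighted. It lies flat on the bench. The point is its centre, half-way up (10 mm above the bench at the start); x runs along its length, y across its width, z up through its thickness.
- white_dome_apex (a point): Smooth white dome, a cap of a sphere of 90 mm radius on a black round base 148 mm across and 18 mm high, fixed to the bench. A bar set on it rocks a little and then settles. The point is the topmost point of the dome, 50 mm above the bench; z is up. A blue dome of the same shape stands elsewhere on the bench and is not to be used.
- metal_bar_center (a point): Loose silver metal bar of the same size as the beam (180 x 30 x 20 mm), without a band, about 290 g, lying flat on the bench; not to be moved. The point is its centre, 10 mm above the bench; x runs along its length.
- flask: Loose green glass conical flask, 72 mm across at the foot, 124 mm tall, about 120 g, standing on the bench beyond the domes; not to be moved. Its origin is the centre of its underside.
There are look-alikes about, which are no part of the job. Of the things that look like the part that bears beam_center, take the one that is nearest to the robot's base at the start.

How it is judged (in metres and radians):
At the end, for the whole second after the job is handed in: The wooden beam rests on the white dome alone, its centre within 22 mm (seen from above) of the dome's topmost point and more than 3 mm higher than it, tilted less than 12 degrees, and at rest (under 30 mm/s and 0.3 rad/s) (z of beam_center in the frame of white_dome_apex above 0.003 m and horizontal distance between beam_center and white_dome_apex below 0.022 m and angle between beam_center's own z axis and vertical below 0.21 rad and contact force between beam and white_dome above 0.2 N and linear speed of beam below 0.03 m/s and angular speed of beam below 0.3 rad/s); the robot touches nothing.
It fails at once if the beam falls freely by more than about 25 mm (moves faster than 0.7 m/s while no finger touches it) (linear speed of beam above 0.7 m/s and contact force between the fingers and beam below 0.01 N).
It fails at once if the metal bar is moved more than 20 mm (distance of metal_bar_center from where it was at the start of the episode above 0.02 m).
It fails at once if the flask is moved more than 20 mm (distance of flask from where it was at the start of the episode above 0.02 m).
It also fails if it takes over 48 s, if anything falls off the work surface, if the arm or the gripper's body presses on something with over 40 N, if the wrist force passes 120 N, or if a joint passes its speed limit or range.

ROBOT

A 6-joint arm with a two-finger parallel gripper is mounted at the origin on the work surface. World frame = base frame: x ahead of the robot, y to its left, z up, the work surface at z = 0. Lengths are in m, angles in degrees, forces in N, time in s.
With the tool pointing down it reaches from about 0.375 to 0.9 m from the base axis. Payload 3.1 kg.
Tool frame: the origin (TCP) lies on the centre line of the jaws, within the pads' length; the fingertips stand 25 mm ahead of it and the grasp point (between the pads) lies 6 mm ahead of it; z points along the fingers, y is the line along which they close (so a half turn about z gives the same grasp; the last joint's range is limited). The gripper opens to 87 mm and grips with 3 to 60 N. Pads are 19 mm wide; open, the fingers measure 117 mm over their backs; the gripper's body (75 mm by 190 mm) begins 51 mm behind the grasp point.
Start: joints at [-87.233, 30.224, 82.088, -0, 67.689, -10.227], TCP at [0.141, -0.609, 0.248] pointing down, gripper open.
Joint ranges: [-176.69, 176.69], [-43.24, 126.21], [12.49, 139.97], [-82, 262], [0, 151.66], [-163.58, 163.58]. Speed limits (degrees/s): [159.86, 159.86, 180, 180, 180, 180].

INTERFACE

Orientations are given as a 3x3 rotation matrix whose columns are the frame's x, y, z axes.
In Python, from rig import bot, cams, models gives the robot as it stands. The module is installed in compiled form; this text tells all that it offers.
- The arm moves only by the shell command python3 -m handwheel 'ROWS' [OPENING]. ROWS is JSON, a list of rows, each a list of 6 numbers: the shift along the world's x, y, z each as a share of 1 m, from -1 to 1, then the turn, a rotation vector about the world's x, y, z each as a share of 2 rad, from -1 to 1. In form: [[dx, dy, dz, wx, wy, wz], ...]. A call has exactly 8 rows; each row is the pose to reach, as a shift and turn from the pose commanded when the call began; what a row does not reach only later rows make up. A row lasts 1/12 s, in which the tool goes at most 41.7 mm and 7.16 degrees, less where a joint would pass 70% of its speed; a pose out of reach is approached as far as the arm can. A call with a number of a shift or a turn outside -1 to 1 is refused whole. A call with a gripper value outside its range is refused whole. OPENING is the opening, from -1 (shut) to 1 (fully open), so that 0 is half open, set as the call begins (- or left out, the last holds). The fingers move at their own pace and stop on an object; the grip force is fixed at half the most. Time passes only in rows, so rows that repeat a pose let the fingers close, or fill a call up. It gives the time, the measured TCP pose, the force, the opening and the grip force at its end, in the units of the state.
- bot.read_state(): the state, without advancing time (a new reading comes with each control period).
- cams.capture(name): name is "side" or "top" or "wrist"; returns (picture, depth): 480x640x3 uint8, blue, green, red; 480x640 float32, m along the optical axis (not along the pixel's ray), 0 where there is no reading.
- cams.calibration(name): a dict with "mtx" (3x3 intrinsics, pixels), "dist_coeffs" ([k1, k2, p1, p2, k3] as OpenCV has them; the pictures are not rectified), "R" (3x3) and "t" (3): a world point X has camera coordinates R X + t; the wrist camera has in their place "tool_from_camera" (4x4, takes a point from camera to tool coordinates, whose origin is the TCP and whose axes are the flange's). Camera axes: x right, y down, z forward; pixel columns grow to the right and rows downward; lengths in m; the calibration is good to about 2 mm. A picture is of the moment at which its call begins: read the wrist's pose just before it. calibration takes no time and is no camera call.
- bot.hand_in(): hands the job in; it is judged then, once.
Trained networks look in the newest picture that a camera, given by its name, has taken for a name from the list of things; names that differ only in an ending like _2 or _b are one class to them, and where a whole thing is asked for, a point or a joint stands for the part that bears it (a point fixed in the world has none). Each returns a list of dicts, best first, with "conf" (0 to 1); they miss things now and then, are a little off and sometimes report something else, mostly with a low value. They report only what shows in the picture. A call takes as long as a camera call. They do not tell look-alikes from the thing itself.
- models.spot_in(query, camera): "position" ([column, row] in pixels, amid what is visible of it).
- models.tip_of(query, camera): "position" ([column, row] in pixels: a listed point, or the origin of a listed thing).
The state is a dict: "time_s": time; "joint_positions": joint angles; "qvel": joint speeds; "tau": joint torques, N m; "position": TCP position; "tcp_rot": TCP orientation; "force": force on the tool from outside, world axes, zero at the start; "moment": the same for the moment, N m; "opening": opening from 0.0 (shut) to 1.0 (fully open); "grasp_force": force on a finger pad.
Only numpy, scipy, OpenCV 4.12 (cv2) and the standard library are available. Lean on these libraries where they do the work, as an engineer would, in place of code of your own. Each camera call takes 0.05 s, during which the arm holds its last target. There are 200 camera calls.

## Working session

There is one attempt and no reset: what is moved stays moved. The work goes in short steps, Python scripts to look and compute and a shell command to move; the robot and the scene stay as the last step left them, time stands still between calls to the robot, and variables do not carry over. Pictures are saved under pics/ and viewed, at most 10 in all, crops included, and the job is handed in when it is done.

```bash
mkdir -p pics
cat > h.py <<'E'
import numpy as np, cv2
from rig import bot,cams,models
def world(cam,px,z=None,depth=None,st=None):
    c=cams.calibration(cam); K=np.array(c["mtx"]); D=np.array(c["dist_coeffs"])
    r=np.append(cv2.undistortPoints(np.array([[px]],float),K,D)[0,0],1)
    if "R" in c:
        R=np.array(c["R"]); o=-R.T@np.array(c["t"]); d=R.T@r
    else:
        T=np.array(c["tool_from_camera"]); Rt=np.array(st["tcp_rot"])
        o=np.array(st["position"])+Rt@T[:3,3]; d=Rt@T[:3,:3]@r
    s=(z-o[2])/d[2] if depth is None else depth
    return o+s*d
E
python3 - <<'E'
from h import *
st=bot.read_state(); print(st["time_s"],st["position"],st["tcp_rot"],st["opening"])
for cam in ("top","side"):
    im,d=cams.capture(cam); cv2.imwrite(f"pics/{cam}1.png",im); np.save(cam+"d.npy",d)
    for q,z in (("beam_center",.01),("white_dome_apex",.05),("metal_bar_center",.01),("flask",0)):
        for r in models.tip_of(q,cam)[:4]:
            print(cam,q,np.round(r["position"]),round(r["conf"],2),np.round(world(cam,r["position"],z),3))
E
```

```text
0.0 [ 0.14052971 -0.60831227  0.24655906] [[ 9.74391850e-01  2.24856654e-01 -9.18071817e-05]
 [ 2.24856320e-01 -9.74389518e-01  2.16872935e-03]
 [ 3.98197269e-04 -2.13383563e-03 -9.99997644e-01]] 0.9991171002365814
top beam_center [507. 202.] 0.96 [ 0.704 -0.402  0.01 ]
top beam_center [389. 323.] 0.78 [ 0.449 -0.16   0.01 ]
top beam_center [517. 335.] 0.73 [ 0.432 -0.418  0.01 ]
top beam_center [128. 325.] 0.72 [0.432 0.366 0.01 ]
top white_dome_apex [407. 235.] 0.75 [ 0.622 -0.19   0.05 ]
top metal_bar_center [221. 319.] 0.85 [0.447 0.18  0.01 ]
top flask [332. 166.] 0.57 [ 0.774 -0.038  0.   ]
side beam_center [313. 182.] 0.94 [ 0.705 -0.421  0.01 ]
side beam_center [412. 195.] 0.92 [ 0.428 -0.408  0.01 ]
side beam_center [402. 246.] 0.72 [ 0.441 -0.159  0.01 ]
side beam_center [383. 468.] 0.64 [0.433 0.36  0.01 ]
side white_dome_apex [328. 214.] 0.63 [ 0.616 -0.189  0.05 ]
side metal_bar_center [388. 364.] 0.57 [0.442 0.183 0.01 ]
side flask [244. 260.] 0.92 [ 0.772 -0.042  0.   ]
```

View pics/top1.png

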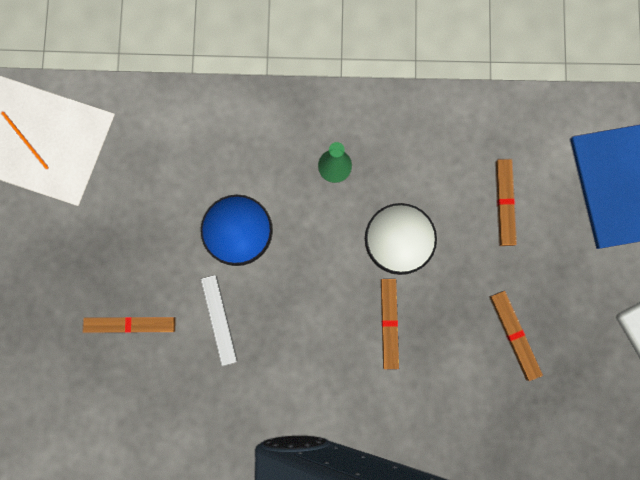

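View pics/side1.png

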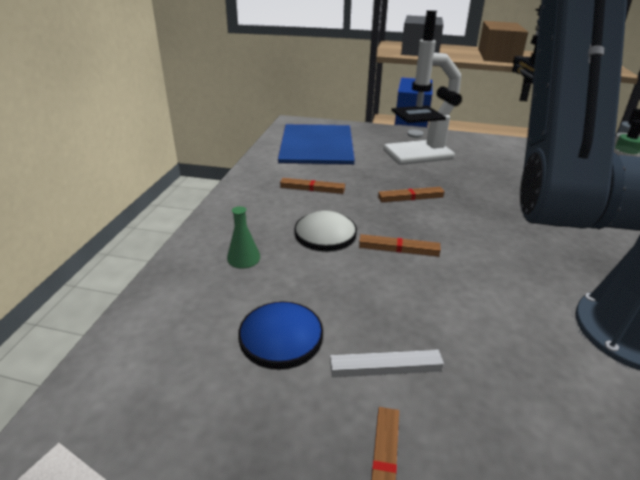

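The top picture shows the nearest banded beam at about (390,323), the white dome at (400,238), the metal bar at (219,320), and the flask at (335,163). The side picture agrees. Next I'll refine the beam and dome poses by segmentation.

Run:
```python
from h import *
im=cv2.imread("pics/top1.png"); hsv=cv2.cvtColor(im,cv2.COLOR_BGR2HSV)
def roi(m,x0,x1,y0,y1):
    o=np.zeros_like(m);o[y0:y1,x0:x1]=m[y0:y1,x0:x1];return o
wood=roi(cv2.inRange(hsv,(0,90,40),(25,255,255)),370,410,270,380)
c=max(cv2.findContours(wood,0,1)[0],key=cv2.contourArea).reshape(-1,2)
W=np.array([world("top",p,.02)[:2] for p in c.astype(float)])
r=cv2.minAreaRect(W.astype(np.float32)*1000);print("beam",r)
red=roi(cv2.inRange(hsv,(0,200,120),(4,255,255)),375,405,315,332)
ys,xs=np.nonzero(red);print("band",len(xs),world("top",[xs.mean(),ys.mean()],.02))
bl=roi(cv2.inRange(im,(0,0,0),(50,50,50)),355,445,195,282)
c=max(cv2.findContours(bl,0,1)[0],key=cv2.contourArea).reshape(-1,2)
W=np.array([world("top",p,.018)[:2] for p in c.astype(float)])
print("base",cv2.minEnclosingCircle(W.astype(np.float32)*1000),cv2.fitEllipse(W.astype(np.float32)*1000))
# dome sphere fit from depth
from scipy.optimize import least_squares
d=np.load("topd.npy"); w=roi(cv2.inRange(hsv,(0,0,120),(180,60,255)),370,432,207,270)
w=cv2.erode(w,np.ones((5,5)))
P=np.array([world("top",(x,y),depth=d[y,x]) for y,x in zip(*np.nonzero(w)) if d[y,x]>0])
s=least_squares(lambda q:np.linalg.norm(P-q,axis=1)-.09,[.62,-.19,-.04],loss="soft_l1",f_scale=.002)
print("sphere",s.x,len(P),"apex z",s.x[2]+.09)
```

```text
beam ((448.1780090332031, -159.97305297851562), (177.04080200195312, 31.35877227783203), 2.2299253940582275)
band 73 [ 0.44814381 -0.15971338  0.02      ]
base ((621.0944213867188, -180.591552734375), 73.42996215820312) ((621.3516845703125, -181.55958557128906), (142.46519470214844, 144.59161376953125), 38.173736572265625)Traceback (most recent call last):
  File "<stdin>", line 19, in <module>
  File "h.py", line 4, in world
    c=cams.calibration(cam); K=np.array(c["mtx"]); D=np.array(c["dist_coeffs"])
ValueError: time passes only in moves, steps and waits
```

```bash
python3 -m handwheel '[[0.015,0.022,0,0,0,-0.006],[0.035,0.05,0,0,0,-0.02],[0.055,0.08,0,0,0,-0.035],[0.075,0.11,0,0,0,-0.05],[0.095,0.14,0,0,0,-0.06],[0.115,0.17,0,0,0,-0.075],[0.135,0.2,0,0,0,-0.085],[0.155,0.225,0,0,0,-0.094]]' && python3 -m handwheel '[[0.02,0.03,0,0,0,0],[0.04,0.06,0,0,0,0],[0.06,0.09,0,0,0,0],[0.08,0.12,0,0,0,0],[0.1,0.15,0,0,0,0],[0.125,0.185,0,0,0,0],[0.145,0.21,0,0,0,0],[0.152,0.223,0,0,0,0]]'
python3 - <<'E'
from h import *
import h
st=bot.read_state(); im,d=cams.capture("wrist"); cv2.imwrite("pics/w1.png",im); np.save("w1d.npy",d)
for q,z in (("beam_center",.01),("white_dome_apex",.05)):
    for r in models.tip_of(q,"wrist")[:3]: print(q,r,np.round(world("wrist",r["position"],z,st=st),4))
print(st["time_s"],st["position"],st["tcp_rot"])
E
```

```text
time_s: 1.17
position: [0.296, -0.3816, 0.2477]
tcp_rot: [[0.999, 0.038, -0.0], [0.038, -0.999, 0.001], [-0.0, -0.001, -1.0]]
force: [0.5, 0.2, -0.5]
opening: 0.999
grasp_force: 0.0
time_s: 1.83
position: [0.4497, -0.1581, 0.248]
tcp_rot: [[0.999, 0.042, 0.002], [0.042, -0.999, 0.0], [0.002, -0.0, -1.0]]
force: [0.6, -0.8, -0.0]
opening: 0.999
grasp_force: 0.0
beam_center {'position': [595.5, 233.4], 'conf': 0.8} [ 0.4321 -0.4115  0.01  ]
beam_center {'position': [332.9, 206.5], 'conf': 0.57} [ 0.4462 -0.1627  0.01  ]
1.8333 [ 0.44974387 -0.15809805  0.24797583] [[ 9.99119777e-01  4.18913744e-02  2.18724829e-03]
 [ 4.18909541e-02 -9.99122160e-01  2.37662632e-04]
 [ 2.19528425e-03 -1.45827518e-04 -9.99997580e-01]]
```

View pics/w1.png

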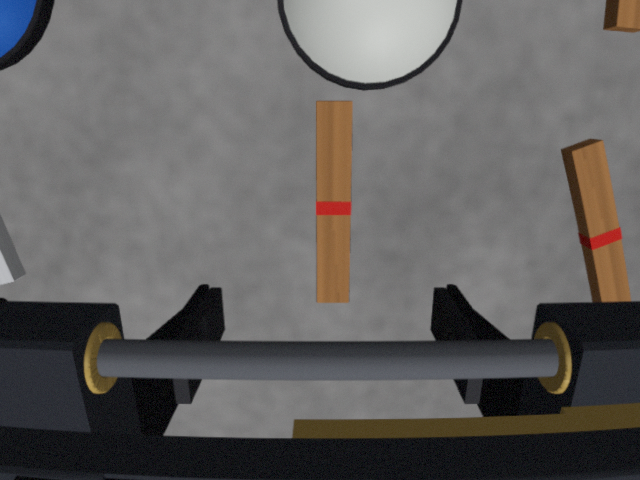

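The wrist picture shows the beam straight under the gripper: band at (333,208), axis nearly vertical. The dome's near rim is at about (370,88). I'll compute refined positions.

```bash
cat > v.py <<'E'
import numpy as np,cv2
from scipy.optimize import least_squares
from rig import bot,cams
_c={}
def rays(cam,px,st=None):
    c=_c.setdefault(cam,cams.calibration(cam))
    u=cv2.undistortPoints(np.array(px,float).reshape(-1,1,2),np.array(c["mtx"]),np.array(c["dist_coeffs"]))[:,0]
    r=np.c_[u,np.ones(len(u))]
    if "R" in c: R=np.array(c["R"]);return -R.T@np.array(c["t"]),r@R
    T=np.array(c["tool_from_camera"]);Rt=np.array(st["tcp_rot"])
    return np.array(st["position"])+Rt@T[:3,3], r@(Rt@T[:3,:3]).T
def atz(cam,px,z,st=None):
    o,d=rays(cam,px,st);return o+((z-o[2])/d[:,2])[:,None]*d
def mask(im,lo,hi,x0,x1,y0,y1,hsv=True):
    m=cv2.inRange(cv2.cvtColor(im,cv2.COLOR_BGR2HSV) if hsv else im,lo,hi);o=np.zeros_like(m);o[y0:y1,x0:x1]=m[y0:y1,x0:x1];return o
def sphere(cam,im,d,box,st=None):
    w=cv2.erode(mask(im,(0,0,140),(180,60,255),*box),np.ones((5,5)));w[d<=0]=0
    y,x=np.nonzero(w);o,r=rays(cam,np.c_[x,y],st);P=o+d[y,x][:,None]*r
    s=least_squares(lambda q:np.linalg.norm(P-q,axis=1)-.09,[.62,-.185,-.04],loss="soft_l1",f_scale=.002)
    return s.x+[0,0,.09],len(P),np.sqrt(np.mean(s.fun**2))
E
python3 - <<'E'
from v import *
st=bot.read_state(); w=cv2.imread("pics/w1.png"); t=cv2.imread("pics/top1.png"); s=cv2.imread("pics/side1.png")
wood=mask(w,(0,90,40),(25,255,255),305,365,90,310)
c=max(cv2.findContours(wood,0,1)[0],key=cv2.contourArea).reshape(-1,2)
print("beam",cv2.minAreaRect((atz("wrist",c,.02,st)[:,:2]*1000).astype(np.float32)))
ys,xs=np.nonzero(mask(w,(0,200,120),(4,255,255),305,365,195,220)); print("band",atz("wrist",[[xs.mean(),ys.mean()]],.02,st))
print("wrist sphere",sphere("wrist",w,np.load("w1d.npy"),(290,455,0,85),st))
print("top sphere",sphere("top",t,np.load("topd.npy"),(370,432,207,270)))
print("side sphere",sphere("side",s,np.load("sided.npy"),(290,360,205,250)))
print(st["position"])
E
```

```text
beam ((444.9942626953125, -165.15286254882812), (178.90902709960938, 30.411624908447266), 2.065345525741577)
band [[ 0.44482149 -0.16444011  0.02      ]]
wrist sphere (array([ 0.61886118, -0.18585912,  0.04970091]), 10135, np.float64(0.0007175798083316151))
top sphere (array([ 0.62177187, -0.18182294,  0.05028223]), 2779, np.float64(0.0019715286441993655))
side sphere (array([ 0.62036979, -0.18366955,  0.04869669]), 969, np.float64(0.0012885915809163551))
[ 0.44795068 -0.16006152  0.24768922]
```

Run:
```python
from v import *
st=bot.read_state(); w,d=cams.capture("wrist"); print(st["time_s"],st["position"])
wood=mask(w,(0,90,40),(25,255,255),295,375,90,310)
c=max(cv2.findContours(wood,0,1)[0],key=cv2.contourArea).reshape(-1,2)
print("beam",cv2.minAreaRect((atz("wrist",c,.02,st)[:,:2]*1000).astype(np.float32)))
ys,xs=np.nonzero(mask(w,(0,200,120),(4,255,255),305,365,185,230)); print("band",atz("wrist",[[xs.mean(),ys.mean()]],.02,st))
print("wrist sphere",sphere("wrist",w,d,(280,460,0,85),st))
```

```text
1.9833 [ 0.44795068 -0.16006152  0.24768922]
beam ((447.5885009765625, -162.4443817138672), (178.07139587402344, 30.460529327392578), 2.388247489929199)
band [[ 0.44707449 -0.16294278  0.02      ]]
wrist sphere (array([ 0.62133199, -0.18372912,  0.05034301]), 9720, np.float64(0.00070752090178046))
```

```bash
python3 -m handwheel '[[0,-0.0015,-0.03,0,0,0],[0,-0.0015,-0.065,0,0,0],[0,-0.0015,-0.1,0,0,0],[0,-0.0015,-0.135,0,0,0],[0,-0.0015,-0.17,0,0,0],[0,-0.0015,-0.2,0,0,0],[0,-0.0015,-0.214,0,0,0],[0,-0.0015,-0.219,0,0,0]]' && python3 -m handwheel '[[0,0,0,0,0,0],[0,0,0,0,0,0],[0,0,0,0,0,0],[0,0,0,0,0,0],[0,0,0,0,0,0],[0,0,0,0,0,0],[0,0,0,0,0,0],[0,0,0,0,0,0]]' -1
```

```text
time_s: 2.7
position: [0.4458, -0.1633, 0.026]
tcp_rot: [[0.999, 0.036, -0.004], [0.036, -0.999, 0.002], [-0.004, -0.003, -1.0]]
force: [0.0, -0.2, -0.5]
opening: 1.002
grasp_force: 0.0
time_s: 3.37
position: [0.4477, -0.1625, 0.0289]
tcp_rot: [[0.999, 0.039, 0.001], [0.039, -0.999, -0.0], [0.001, 0.0, -1.0]]
force: [-1.1, -0.1, -1.2]
opening: 0.479
grasp_force: 0.0
```

```bash
python3 -m handwheel '[[0,0,0,0,0,0],[0,0,0,0,0,0],[0,0,0,0,0,0],[0,0,0,0,0,0],[0,0,0,0,0,0],[0,0,0,0,0,0],[0,0,0,0,0,0],[0,0,0,0,0,0]]' -1
```

```text
time_s: 4.03
position: [0.4476, -0.1625, 0.0286]
tcp_rot: [[0.999, 0.039, 0.0], [0.039, -0.999, -0.0], [0.0, 0.0, -1.0]]
force: [-0.4, 0.9, 2.3]
opening: 0.339
grasp_force: 30.0
```

Gripped. I'll lift it 0.1 m and check the beam's position in the hand.

```bash
python3 -m handwheel '[[0,0,0.005,0,0,0],[0,0,0.02,0,0,0],[0,0,0.04,0,0,0],[0,0,0.06,0,0,0],[0,0,0.08,0,0,0],[0,0,0.095,0,0,0],[0,0,0.1,0,0,0],[0,0,0.1,0,0,0]]' && python3 -m handwheel '[[0.005,0,0,0,0,0],[0.015,-0.002,0,0,0,0],[0.03,-0.004,0,0,0,0],[0.045,-0.006,0,0,0,0],[0.06,-0.008,0,0,0,0],[0.07,-0.009,0,0,0,0],[0.075,-0.01,0,0,0,0],[0.075,-0.01,0,0,0,0]]'
python3 - <<'E'
from v import *
bot.read_state();[cams.capture("wrist") for _ in range(4)]
st=bot.read_state(); w,d=cams.capture("wrist"); cv2.imwrite("pics/w2.png",w); np.save("w2d.npy",d)
print(st["time_s"],st["position"],st["tcp_rot"],st["force"],st["moment"],st["grasp_force"])
t,td=cams.capture("side"); cv2.imwrite("pics/s2.png",t)
E
```

```text
time_s: 4.7
position: [0.4481, -0.1628, 0.1297]
tcp_rot: [[0.999, 0.039, 0.002], [0.039, -0.999, -0.002], [0.002, 0.002, -1.0]]
force: [1.2, -0.2, -0.8]
opening: 0.341
grasp_force: 30.0
time_s: 5.37
position: [0.5237, -0.1727, 0.1277]
tcp_rot: [[0.999, 0.039, -0.0], [0.039, -0.999, -0.0], [-0.0, 0.0, -1.0]]
force: [-0.1, -0.8, -0.5]
opening: 0.34
grasp_force: 30.0
5.5667 [ 0.52145856 -0.17198885  0.1281684 ] [[ 9.99248596e-01  3.87157075e-02 -1.82708980e-03]
 [ 3.87174999e-02 -9.99249739e-01  9.56012364e-04]
 [-1.78870631e-03 -1.02603436e-03 -9.99997874e-01]] [-0.0530912  -0.27998334 -1.08343265] [-0.00174488  0.05688564  0.02730924] 29.999876618385315
```

View pics/w2.png

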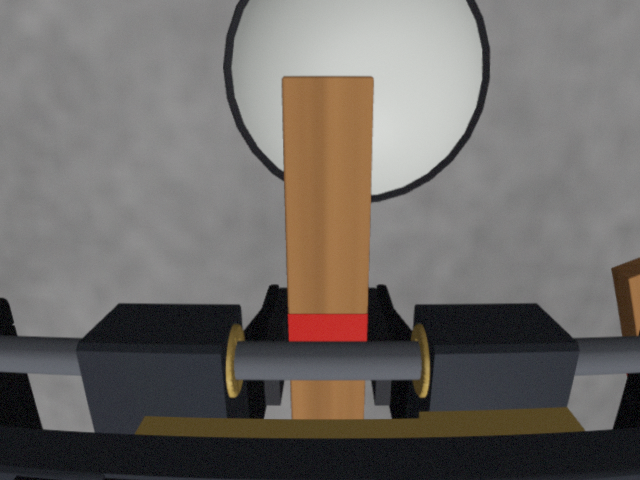

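View pics/s2.png

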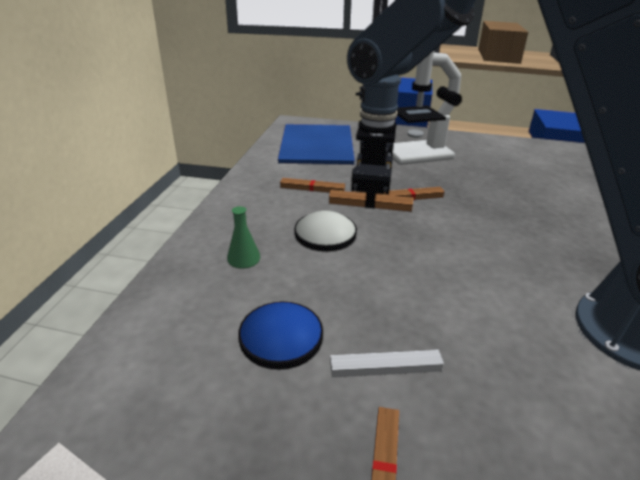

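The wrist picture shows the beam in the jaws and level, with its far edge at row 77 (columns 283-373) and the band's front edge at row 314. I'll compute the beam centre and the dome from this.

Run:
```python
from v import *
st=bot.read_state(); w=cv2.imread("pics/w2.png"); d=np.load("w2d.npy")
z=st["position"][2]-.0087
e=atz("wrist",[[283,77],[373,77]],z,st); b=atz("wrist",[[289,314],[368,314]],z,st)
x=np.array(st["tcp_rot"])[:,0]
print("by end",e.mean(0)-.09*x,"by band",b.mean(0)-.006*x,"width",np.linalg.norm(e[0]-e[1]))
m=w.copy(); m[70:,278:380]=0
print("sphere",sphere("wrist",m,d,(235,485,0,195),st)); print(st["position"])
y,xx=np.array([(90,328),(200,328),(290,328)]).T
o,r=rays("wrist",np.c_[xx,y],st);print("beam top pts",o+d[y,xx][:,None]*r)
```

```text
by end [ 0.52113594 -0.17182441  0.11987063] by band [ 0.52102593 -0.17211702  0.11979663] width 0.02905293124322951
sphere (array([ 0.62166885, -0.18407754,  0.05071872]), 27008, np.float64(0.0005678894240330125))
[ 0.52176071 -0.17226976  0.12849134]
beam top pts [[ 0.60696627 -0.16852101  0.1197678 ]
 [ 0.57045253 -0.16997078  0.11931824]
 [ 0.53695122 -0.17130157  0.12005127]]
```

```bash
python3 -m handwheel '[[0.01,-0.001,0,0,0,0],[0.03,-0.004,0,0,0,0],[0.055,-0.007,0,0,0,0],[0.075,-0.009,0,0,0,0],[0.09,-0.011,0,0,0,0],[0.1,-0.012,0,0,0,0],[0.1,-0.012,0,0,0,0],[0.1,-0.012,0,0,0,0]]' && python3 -m handwheel '[[0,0,-0.01,0,0,0],[0,0,-0.02,0,0,0],[0,0,-0.03,0,0,0],[0,0,-0.037,0,0,0],[0,0,-0.04,0,0,0],[0,0,-0.042,0,0,0],[0,0,-0.042,0,0,0],[0,0,-0.042,0,0,0]]'
python3 - <<'E'
from v import *
S=[]
for _ in range(8):
    cams.capture("wrist"); st=bot.read_state(); S.append(np.r_[st["position"],st["force"]])
print(st["time_s"],np.mean(S,0).round(4),np.std(S,0).round(4))
E
```

```text
time_s: 6.33
position: [0.6228, -0.1844, 0.1284]
tcp_rot: [[0.999, 0.039, -0.0], [0.039, -0.999, 0.0], [-0.0, -0.0, -1.0]]
force: [-1.4, -0.9, -0.4]
opening: 0.338
grasp_force: 30.0
time_s: 7.0
position: [0.6227, -0.1845, 0.0866]
tcp_rot: [[0.999, 0.039, 0.0], [0.039, -0.999, -0.0], [0.0, 0.0, -1.0]]
force: [0.5, -0.6, -1.2]
opening: 0.341
grasp_force: 30.0
7.4 [ 0.6228 -0.1846  0.087  -0.2503 -0.1002 -0.5228] [1.000e-04 1.000e-04 1.000e-04 7.242e-01 4.824e-01 3.340e-01]
```

```bash
python3 -m handwheel '[[-0.001,0,-0.001,0,0,0],[-0.001,0,-0.002,0,0,0],[-0.001,0,-0.003,0,0,0],[-0.001,0,-0.004,0,0,0],[-0.001,0,-0.005,0,0,0],[-0.001,0,-0.006,0,0,0],[-0.001,0,-0.006,0,0,0],[-0.001,0,-0.006,0,0,0]]' && python3 -m handwheel '[[0,0,-0.0005,0,0,0],[0,0,-0.001,0,0,0],[0,0,-0.001,0,0,0],[0,0,-0.001,0,0,0],[0,0,-0.001,0,0,0],[0,0,-0.001,0,0,0],[0,0,-0.001,0,0,0],[0,0,-0.001,0,0,0]]'
```

```text
time_s: 8.07
position: [0.6215, -0.1844, 0.0804]
tcp_rot: [[0.999, 0.039, -0.0], [0.039, -0.999, 0.0], [-0.0, -0.0, -1.0]]
force: [0.4, -0.4, 0.0]
opening: 0.342
grasp_force: 30.0
time_s: 8.73
position: [0.6216, -0.1845, 0.0796]
tcp_rot: [[0.999, 0.039, 0.0], [0.039, -0.999, -0.0], [0.0, 0.0, -1.0]]
force: [-0.6, 0.7, -1.1]
opening: 0.343
grasp_force: 30.0
```

```bash
for i in 1; do python3 -m handwheel '[[0,0,-0.0005,0,0,0],[0,0,-0.0005,0,0,0],[0,0,-0.001,0,0,0],[0,0,-0.001,0,0,0],[0,0,-0.001,0,0,0],[0,0,-0.001,0,0,0],[0,0,-0.001,0,0,0],[0,0,-0.001,0,0,0]]'; done
python3 - <<'E'
from v import *
S=[]
for _ in range(6):
    cams.capture("wrist"); st=bot.read_state(); S.append(np.r_[st["position"],st["force"]])
print(st["time_s"],np.mean(S,0).round(4),np.std(S,0).round(4))
E
```

```text
time_s: 9.4
position: [0.6216, -0.1845, 0.0786]
tcp_rot: [[0.999, 0.039, 0.0], [0.039, -0.999, -0.0], [0.0, 0.0, -1.0]]
force: [-0.4, 0.2, -0.3]
opening: 0.337
grasp_force: 30.0
9.7 [ 0.6216 -0.1845  0.0786 -0.3221 -0.4725  0.7242] [0.     0.     0.     0.5192 0.1394 0.5855]
```

```bash
python3 -m handwheel '[[0,0,-0.0005,0,0,0],[0,0,-0.0005,0,0,0],[0,0,-0.001,0,0,0],[0,0,-0.001,0,0,0],[0,0,-0.001,0,0,0],[0,0,-0.001,0,0,0],[0,0,-0.001,0,0,0],[0,0,-0.001,0,0,0]]'
python3 - <<'E'
from v import *
S=[]
for _ in range(6):
    cams.capture("wrist"); st=bot.read_state(); S.append(np.r_[st["position"],st["force"]])
print(st["time_s"],np.mean(S,0).round(4),np.std(S,0).round(4))
E
```

```text
time_s: 10.37
position: [0.6216, -0.1845, 0.0785]
tcp_rot: [[0.999, 0.039, 0.0], [0.039, -0.999, -0.0], [0.0, 0.0, -1.0]]
force: [-2.4, 1.1, 6.2]
opening: 0.342
grasp_force: 30.0
10.6667 [ 0.6216 -0.1845  0.0785 -1.6247  0.8758  6.8958] [0.     0.     0.     0.2411 0.2578 0.566 ]
```

```bash
python3 -m handwheel '[[0,0,0.0004,0,0,0],[0,0,0.0008,0,0,0],[0,0,0.0008,0,0,0],[0,0,0.0008,0,0,0],[0,0,0.0008,0,0,0],[0,0,0.0008,0,0,0],[0,0,0.0008,0,0,0],[0,0,0.0008,0,0,0]]' && python3 -m handwheel '[[0,0,0,0,0,0],[0,0,0,0,0,0],[0,0,0,0,0,0],[0,0,0,0,0,0],[0,0,0,0,0,0],[0,0,0,0,0,0],[0,0,0,0,0,0],[0,0,0,0,0,0]]' -0.2
python3 - <<'E'
from v import *
w,d=cams.capture("side"); cv2.imwrite("pics/s3.png",cv2.resize(w[150:290,240:440],(800,560)))
st=bot.read_state();print(st["opening"],st["force"],st["grasp_force"])
E
```

```text
time_s: 11.33
position: [0.6216, -0.1845, 0.0785]
tcp_rot: [[0.999, 0.039, 0.0], [0.039, -0.999, -0.0], [0.0, 0.0, -1.0]]
force: [-1.3, -0.0, 5.8]
opening: 0.341
grasp_force: 30.0
time_s: 12.0
position: [0.6216, -0.1845, 0.0783]
tcp_rot: [[0.999, 0.039, 0.0], [0.039, -0.999, -0.0], [0.0, 0.0, -1.0]]
force: [0.1, -0.1, -0.1]
opening: 0.396
grasp_force: 0.0
0.4007287926681606 [ 0.50665056 -0.28761338 -0.49370671] 0.0
```

View pics/s3.png

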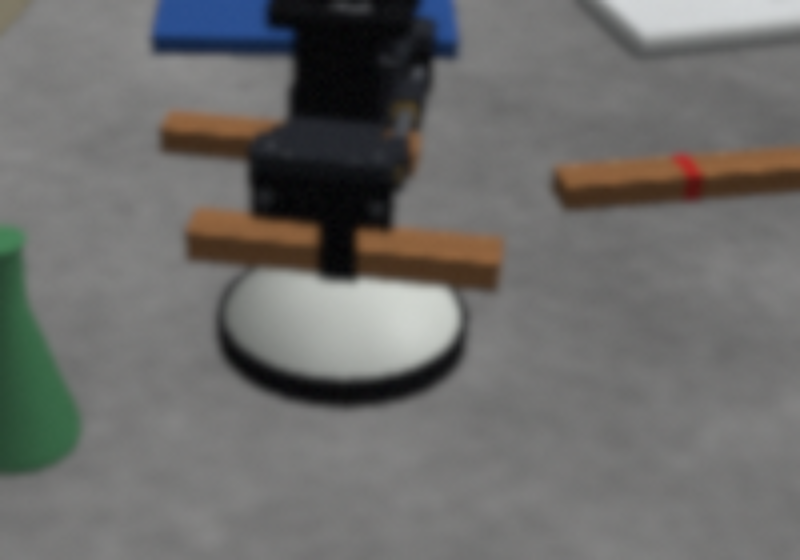

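The crop shows the beam released and level on the dome, with a finger in front of its middle. I'll open fully and rise straight up.

```bash
python3 -m handwheel '[[0,0,0,0,0,0],[0,0,0,0,0,0],[0,0,0,0,0,0],[0,0,0,0,0,0],[0,0,0,0,0,0],[0,0,0,0,0,0],[0,0,0,0,0,0],[0,0,0,0,0,0]]' 0.3 && python3 -m handwheel '[[0,0,0.003,0,0,0],[0,0,0.008,0,0,0],[0,0,0.018,0,0,0],[0,0,0.035,0,0,0],[0,0,0.06,0,0,0],[0,0,0.09,0,0,0],[0,0,0.12,0,0,0],[0,0,0.13,0,0,0]]' && python3 -m handwheel '[[0,0,0,0,0,0],[0,0,0,0,0,0],[0,0,0,0,0,0],[0,0,0,0,0,0],[0,0,0,0,0,0],[0,0,0,0,0,0],[0,0,0,0,0,0],[0,0,0,0,0,0]]'
python3 - <<'E'
from v import *
for i in range(2):
    st=bot.read_state(); w,d=cams.capture("wrist")
    y=np.array([120,160,200,250]);x=np.full(4,328); o,r=rays("wrist",np.c_[x,y],st);print(o+d[y,x][:,None]*r)
s,_=cams.capture("side"); 
cv2.imwrite("pics/f.png",np.hstack([cv2.resize(w,(400,300)),cv2.resize(s[140:290,240:440],(400,300))]))
E
```

```text
time_s: 12.72
position: [0.6216, -0.1845, 0.0783]
tcp_rot: [[0.999, 0.039, 0.0], [0.039, -0.999, 0.0], [0.0, -0.0, -1.0]]
force: [-0.0, 0.0, -0.2]
opening: 0.652
grasp_force: 0.0
time_s: 13.38
position: [0.6241, -0.1856, 0.2144]
tcp_rot: [[0.999, 0.039, 0.009], [0.039, -0.999, -0.004], [0.009, 0.005, -1.0]]
force: [1.1, 0.4, 1.2]
opening: 0.651
grasp_force: 0.0
time_s: 14.05
position: [0.6214, -0.1844, 0.2077]
tcp_rot: [[0.999, 0.039, -0.001], [0.039, -0.999, 0.0], [-0.001, -0.0, -1.0]]
force: [0.1, -1.0, 0.6]
opening: 0.65
grasp_force: 0.0
[[ 0.69417818 -0.18130148  0.07054395]
 [ 0.66938799 -0.18229351  0.06965869]
 [ 0.64367182 -0.18332084  0.07052292]
 [ 0.60950831 -0.1846882   0.07053809]]
[[ 0.69433267 -0.18137107  0.07046209]
 [ 0.66946964 -0.18236609  0.06920074]
 [ 0.64376594 -0.18339144  0.07044706]
 [ 0.60954287 -0.18476036  0.07039303]]
```

View pics/f.png

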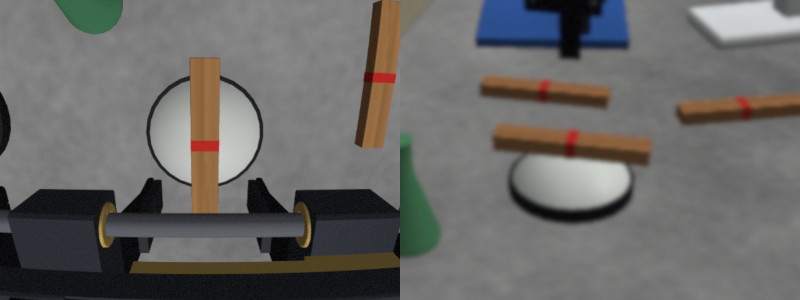

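The beam sits level on the dome, with its top at 70 mm along its length and the band over the apex. The flask is undisturbed, the gripper is clear, and nothing is moving.

```bash
python3 -c "
from rig import bot
print(bot.hand_in())"
```

```text
the job is handed in; nothing more can be done
None
```

The wooden beam is balanced level and at rest by its middle on the white dome, the gripper is clear, the metal bar and flask were never touched, and the job is handed in; no verdict was returned.

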